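# Stand the ball-headed punch in the punch stand

## Robot

A 6-joint arm with a two-finger parallel gripper is mounted at the origin on a cart in front of the work surface, level with it; the furniture and walls round the work are solid. World frame = base frame: x ahead of the robot, y to its left, z up, the work surface at z = 0. Lengths are in m, angles in rad, forces in N, time in s.
With the tool pointing down it reaches from about 0.275 to 0.875 m from the base axis. Payload 12.5 kg.
Tool frame: the origin (TCP) lies midway between the tips of the shut fingers; the grasp point (between the pads) lies bot.grip_point_offset behind it (bot.grip_point_offset is the distance from the TCP to the grasp point, in m); z points along the fingers, y is the line along which they close (so a half turn about z gives the same grasp; the last joint's range is limited). The gripper opens to 85 mm and grips with 20 to 120 N. Pads are 22 mm wide; open, the fingers measure 114 mm over their backs; the gripper's body (76 mm by 85 mm) begins 54 mm behind the grasp point. The pads swing forward as they close: fully open they stand 13 mm farther back than shut.
Start: joints at [-1.347, 0.351, 1.652, -0, 1.139, -0.085], TCP at [0.167, -0.524, 0.207] pointing down, gripper open.
Joint ranges: [-2.75, 2.75], [-0.79, 2.1], [0.01, 2.65], [-1.57, 4.71], [0.07, 3.14], [-2.87, 2.87]. Speed limits (rad/s): [2.22, 2.22, 2.79, 3.14, 3.14, 3.14].

## Interface

Orientations are given as a unit quaternion [w, x, y, z].
In Python, from station import bot gives the robot as it stands. The module is installed in compiled form; this text tells all that it offers.
- The arm moves only by the tool arm_command, never from a script. Its argument "commands" is a list of rows, each a list of 5 numbers: the opening in per cent of the stroke, from 0 (shut) to 100 (fully open), then the shift along the world's x, y, z in m, then the turn about the world's z in rad. A call has 1 to 8 rows; each row is the pose to reach, as a shift and turn from the pose commanded when the call began; what a row does not reach only later rows make up. A row lasts 1/10 s, in which the tool goes at most 50 mm and 8.59 degrees, less where a joint would pass 70% of its speed; a pose out of reach is approached as far as the arm can. A call with a gripper value outside its range is refused whole. The fingers move at their own pace and stop on an object; the grip force is fixed at half the most. Time passes only in rows, so rows that repeat a pose let the fingers close. It gives the time, the measured TCP pose, the force, the opening and the grip force at its end, in the units of the state.
- bot.state(): the state, without advancing time (a new reading comes with each control period).
- bot.get_image(name): name is "side" or "top"; returns the picture (400x640x3 uint8, blue, green, red); there is no depth.
- bot.camera_info(name): a dict with "fx", "fy", "cx", "cy" (pixels), "extrinsics" (4x4, takes a point from camera to world coordinates). Camera axes: x right, y down, z forward; pixel columns grow to the right and rows downward; lengths in m; the calibration is good to about 2 mm. A picture is of the moment at which its call begins. camera_info takes no time and is no camera call.
- bot.hand_in(): hands the job in; it is judged then, once.
The state is a dict: "clock": time; "joint_positions": joint angles; "qd": joint speeds; "effort": joint torques, N m; "position": TCP position; "orientation": TCP orientation; "contact_force": force on the tool from outside, world axes, zero at the start; "torque": the same for the moment, N m; "opening": finger opening in m; "grasp_force": force on a finger pad.
Only numpy, scipy, OpenCV 4.12 (cv2) and the standard library are available. Lean on these libraries where they do the work, as an engineer would, in place of code of your own. Each camera call takes 0.05 s, during which the arm holds its last target. There are 200 camera calls.

## Task

Put the ball-headed steel punch away: pick it up by its shank and lower it, foot first, into the one empty hole of the dark wooden punch stand until it rests on the bottom of the hole, keeping hold of it until its foot is well inside, then let go and leave it standing there. Leave the flat-headed punch standing where it is.

Things in the scene. Friction and masses are not known exactly. Their poses are not given: they have to be found in the camera images.
- ball_punch_grip (a point): Where to grip the loose ball-headed punch (bare steel, 0.2 kg), which stands upright on the bench, 100 mm high: on the axis of its round shank, 66 mm above the foot and 34 mm below the top of the ball. The shank is 18 mm thick from the foot to 14 mm above this point; the ball on it is 24 mm across. z points from foot to ball.
- flat_punch_grip (a point): The same point (66 mm above the foot) of the other loose punch, also standing upright: same height and shank, but with a flat-topped cylindrical head, 24 mm across and 20 mm high, in place of the ball. It stands about 10 cm to the left or right (in y) of the ball-headed one. To be left alone.
- punch_stand_hole0 (a point): Centre of the mouth of the empty hole, level with the stand's top face, 45 mm over the bench. z points up out of the hole, y along the row of holes, x across it. The hole is round, 26 mm wide, 35 mm deep (its floor is 35 mm below this point), with a bevelled mouth 42 mm across and 8 mm deep.
- punch_stand: The dark wooden punch stand, a block fixed to the bench, 66 (x) x 156 (y) x 45 mm high; origin at the centre of its underside, z up. The empty hole lies at y = -45 mm. The two other holes, at y = +13 and +51 mm, are filled with short fixed punches that stand 11 mm above the top face.
Mind the look-alikes: they are no part of the job. What is shaped like the part that bears ball_punch_grip but green is not meant.

How it is judged:
On the way:
1. the ball-headed punch, held in the fingers, has its foot at least 10 mm down in the empty hole (z of ball_punch_grip in the frame of punch_stand_hole0 below 0.056 m and horizontal distance between ball_punch_grip and punch_stand_hole0 below 0.02 m and contact force between the fingers and ball_punch above 0.5 N), for 0.1 s.
At the end, for the whole second after the job is handed in: The ball-headed punch stands at rest in the empty hole, its foot on the hole's floor (within 7 mm), its grip point within 20 mm of the hole's axis, leaning less than 17 degrees, ball upwards; the flat-headed punch still stands upright (within 10 degrees) within 20 mm of where it stood (z of ball_punch_grip in the frame of punch_stand_hole0 below 0.038 m and horizontal distance between ball_punch_grip and punch_stand_hole0 below 0.02 m and angle between ball_punch_grip's own z axis and vertical below 0.3 rad and linear speed of ball_punch below 0.02 m/s and angle between flat_punch_grip's own z axis and vertical below 0.17 rad and distance of flat_punch_grip from where it was at the start of the episode below 0.02 m); the robot touches nothing.
It fails at once if the flat-headed punch is knocked over or moved more than 30 mm (distance of flat_punch_grip from where it was at the start of the episode above 0.03 m or angle between flat_punch_grip's own z axis and vertical above 0.5 rad).
It also fails if it takes over 46 s, if anything falls off the work surface, if the arm or the gripper's body presses on something with over 40 N, if the wrist force passes 120 N, or if a joint passes its speed limit or range.

## Working session

There is one attempt and no reset: what is moved stays moved. The work goes in short steps, Python scripts to look and compute and a tool call to move; the robot and the scene stay as the last step left them, time stands still between calls to the robot, and variables do not carry over. Pictures are saved under pics/ and viewed, at most 10 in all, crops included, and the job is handed in when it is done.

Besides the shell and the picture viewer there is one more tool, called after "Call:" as a command line: name --pt "numbers of a row" for each row, then --argument value for the rest. arm_command: Moves the arm, as the interface text tells. Its arguments: {"type":"object","properties":{"commands":{"type":"array"}},"required":["commands"]}

```bash
mkdir -p pics
python3 - <<'E'
from station import bot
import cv2,numpy as np
np.set_printoptions(precision=4,suppress=True)
for n in("top","side"):
    cv2.imwrite(f"pics/{n}0.png",bot.get_image(n)); c=bot.camera_info(n); print(n,c["fx"],c["fy"],c["cx"],c["cy"]);print(np.array(c["extrinsics"]))
print(bot.state(),bot.grip_point_offset)
E
```

```text
top 430.79544733763606 430.79544733763606 318.4632749018467 206.837620198373
[[-0.0159 -0.9744  0.2241  0.1189]
 [-0.9999  0.0169  0.0025  0.0043]
 [-0.0062 -0.2241 -0.9746  1.3224]
 [ 0.      0.      0.      1.    ]]
side 395.65898707752086 395.65898707752086 323.7384138849132 197.3001030367218
[[ 0.9946 -0.069   0.0772  0.3145]
 [-0.1027 -0.5632  0.8199 -0.8297]
 [-0.0131 -0.8234 -0.5672  0.678 ]
 [ 0.      0.      0.      1.    ]]
{'clock': 0.1, 'joint_positions': array([-1.3466,  0.3512,  1.6523,  0.    ,  1.1391, -0.0846]), 'qd': array([-0.0014, -0.0006, -0.0016,  0.0007, -0.0003,  0.0005]), 'effort': array([  0.0002, -50.6833, -29.1877,  -0.0001,   0.0027,   0.    ]), 'position': array([ 0.1671, -0.5237,  0.2069]), 'orientation': array([-0.0005,  0.9881,  0.1538, -0.    ]), 'contact_force': array([-0.216 ,  0.8018, -0.5934]), 'torque': array([-0.0233, -0.011 , -0.0113]), 'grasp_force': 0.0, 'opening': 0.08544772056355476} 0.0187
```

View pics/top0.png

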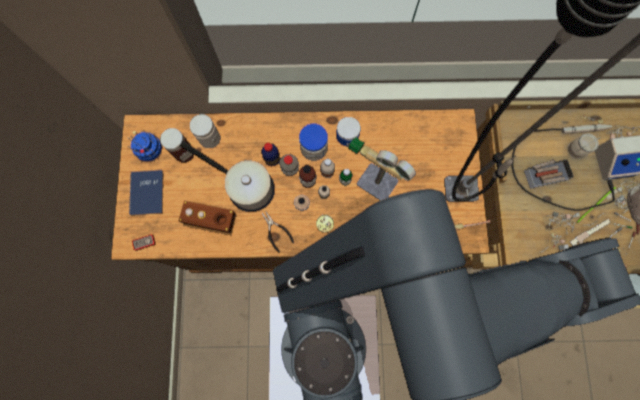

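View pics/side0.png

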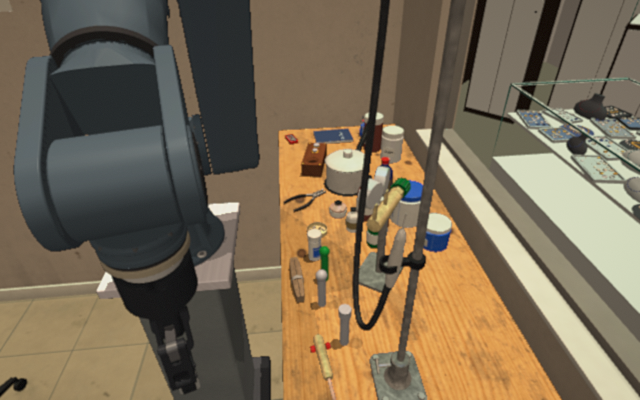

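The top view has the stand at about (207,216), with the filled holes at its left end. In the side view the punch candidates are the ball-headed steel one at (322,280), the flat-headed steel one at (345,320) and the green one at (325,258). The arm hides the punches from the top camera. I choose the bare steel ball-headed punch at (322,280) and will check it in a crop.

Run:
```python
import cv2,numpy as np
s=cv2.imread("pics/side0.png");t=cv2.imread("pics/top0.png")
a=cv2.resize(s[220:360,280:380],None,fx=4,fy=4,interpolation=2)
b=cv2.resize(s[130:190,280:340],(400,400),interpolation=2)
d=cv2.resize(t[190:245,170:245],None,fx=5,fy=5,interpolation=2)[:, :375][:160]
d=cv2.resize(t[195:240,172:242],(400,257)); 
r=np.zeros((560,400,3),np.uint8); d=cv2.resize(t[195:240,172:242],(385,248),interpolation=2); b=cv2.resize(s[135:185,290:340],(300,300),interpolation=2)
r[:248,:385]=d; r[255:555,:300]=b
cv2.imwrite("pics/c1.png",np.hstack([a,r]))
```

```text
(no output)
```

View pics/c1.png

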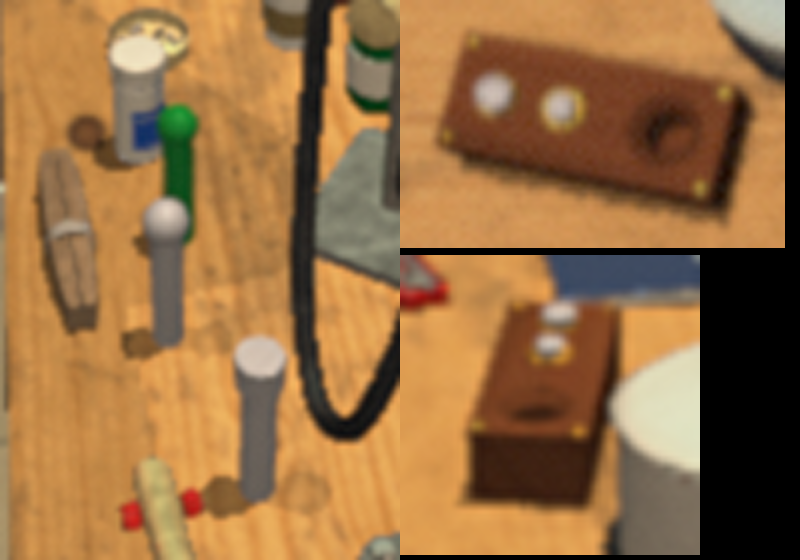

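The crop confirms it: the bare steel ball-headed punch has its ball centre at about (321.5,274.5). The flat-headed one has its top at (345,309) and the green one its ball at (324.5,251). The empty hole is at about (220.5,218.6) in the top view and (313.3,160.5) in the side view.

```bash
cat > h.py <<'E'
from station import bot
import numpy as np
np.set_printoptions(precision=4,suppress=True)
def ray(n,u,v,z):
    c=bot.camera_info(n);E=np.array(c["extrinsics"]);d=E[:3,:3]@[(u-c["cx"])/c["fx"],(v-c["cy"])/c["fy"],1]
    return E[:3,3]+d*(z-E[2,3])/d[2]
E
python3 - <<'E'
from h import *
for l,a in dict(ball=("side",321.5,274.5,.088),ballfoot=("side",322,305,0),flat=("side",345,309.2,.1),flatfoot=("side",344.3,343,0),green=("side",324.5,251.2,.088),hole_s=("side",313.3,160.5,.045),hole_t=("top",220.5,218.6,.045),f1=("top",172+94/5.5,195+94/5.5,.056),f2=("top",172+162/5.5,195+107/5.5,.056)).items(): print(l,ray(*a))
c=[ray("top",172+(u-400)/5.5,195+v/5.5,.045) for u,v in((474,40),(727,93),(702,188),(447,135))];print(np.array(c),np.mean(c,0))
E
```

```text
ball [ 0.3616 -0.2538  0.088 ]
ballfoot [ 0.3608 -0.2583  0.    ]
flat [ 0.3947 -0.357   0.1   ]
flatfoot [ 0.3951 -0.3572  0.    ]
green [ 0.3751 -0.1846  0.088 ]
hole_s [0.3886 0.2998 0.045 ]
hole_t [0.3813 0.3047 0.045 ]
f1 [0.4007 0.3976 0.056 ]
f2 [0.3928 0.36   0.056 ]
[[0.4341 0.4137 0.045 ]
 [0.4015 0.2721 0.045 ]
 [0.3485 0.2843 0.045 ]
 [0.3805 0.4258 0.045 ]] [0.3911 0.349  0.045 ]
```

Call:
arm_command --pt "100 0.02 0.025 0.02 0.14" --pt "100 0.045 0.06 0.02 0.28" --pt "100 0.07 0.095 0.02 0.42" --pt "100 0.095 0.13 0.02 0.56" --pt "100 0.12 0.165 0.02 0.7" --pt "100 0.145 0.2 0.02 0.84" --pt "100 0.17 0.235 0.02 0.98" --pt "100 0.184 0.258 0.02 1.12"

```text
clock: 0.9
position: [0.3521, -0.2638, 0.2273]
orientation: [-0.0, 0.753, 0.658, 0.0]
contact_force: [-0.4, 0.0, -0.3]
opening: 0.0852
grasp_force: 0.0
```

Call:
arm_command --pt "75 0.01 0.01 0 0.12" --pt "75 0.01 0.01 0 0.24" --pt "75 0.01 0.01 0 0.32" --pt "75 0.01 0.01 0 0.32" --pt "75 0.01 0.01 0 0.32"

```text
clock: 1.4
position: [0.3611, -0.2559, 0.2272]
orientation: [-0.0, 0.642, 0.766, -0.0]
contact_force: [0.3, 0.7, -1.4]
opening: 0.0639
grasp_force: 0.0
```

Run:
```python
from h import *
import cv2
s=bot.get_image("side");t=bot.get_image("top")
a=cv2.resize(s[140:340,240:440],(600,600),interpolation=2)
cv2.imwrite("pics/a1.png",a);cv2.imwrite("pics/t1.png",t)
print(bot.state()["position"],bot.state()["orientation"],bot.state()["clock"])
```

```text
[ 0.3611 -0.256   0.2273] [-0.0001  0.6423  0.7665 -0.    ] 1.5
```

View pics/a1.png

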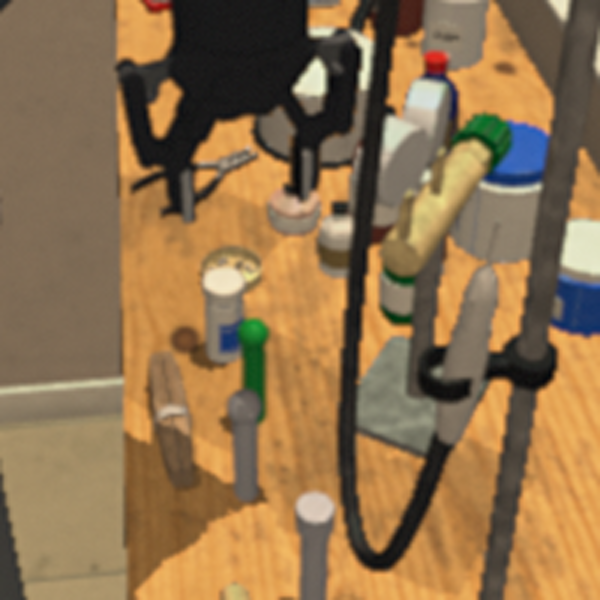

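The picture shows the fingers straddling the ball punch in x. The ball is at (321,275), which agrees with the first measurement, and the green and flat punches lie off to the sides in y. I'll lower onto it now.

Call:
arm_command --pt "75 0 0.0 -0.03 0" --pt "75 0 0 -0.06 0" --pt "75 0 0 -0.09 0" --pt "75 0 0 -0.115 0" --pt "75 0 0 -0.14 0" --pt "75 0 0 -0.165 0" --pt "75 0 0 -0.182 0" --pt "75 0 0 -0.182 0"

```text
clock: 2.3
position: [0.3601, -0.2552, 0.0437]
orientation: [-0.002, 0.642, 0.767, 0.0]
contact_force: [-0.8, -0.1, 1.1]
opening: 0.0636
grasp_force: 0.0
```

Call:
arm_command --pt "50 0 0 0 0" --pt "35 0 0 0 0" --pt "25 0 0 0 0" --pt "15 0 0 0 0" --pt "0 0 0 0 0" --pt "0 0 0 0 0" --pt "0 0 0 0 0" --pt "0 0 0 0 0"

```text
clock: 3.1
position: [0.3618, -0.2566, 0.0464]
orientation: [0.001, 0.641, 0.767, -0.0]
contact_force: [-1.2, 0.2, 7.2]
opening: 0.0209
grasp_force: 58.3
```

Call:
arm_command --pt "0 0 0 0.02 0" --pt "0 0 0 0.05 0" --pt "0 0 0 0.08 0" --pt "0 0 0 0.11 0" --pt "0 0 0 0.14 0" --pt "0 0 0 0.16 0" --pt "0 0 0 0.16 0" --pt "0 0 0 0.16 0"

```text
clock: 3.9
position: [0.3609, -0.2557, 0.2049]
orientation: [-0.0, 0.642, 0.767, -0.0]
contact_force: [0.7, -0.0, -1.9]
opening: 0.021
grasp_force: 59.0
```

Run:
```python
from h import *
import cv2
s=bot.get_image("side");t=bot.get_image("top")
a=cv2.resize(s[130:330,240:440],(600,600),interpolation=2)
cv2.imwrite("pics/a2.png",a);cv2.imwrite("pics/t2.png",t)
x=bot.state();print(x["position"],x["opening"],x["grasp_force"],x["contact_force"],x["torque"])
```

```text
[ 0.3606 -0.2555  0.2041] 0.0208730391175262 58.99932682514191 [-0.1615  0.4745 -2.4363] [ 0.0507 -0.0089 -0.0155]
```

View pics/a2.png

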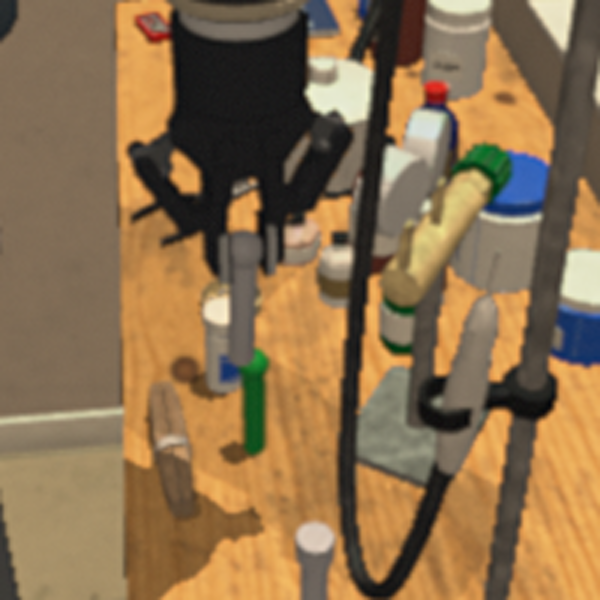

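View pics/t2.png

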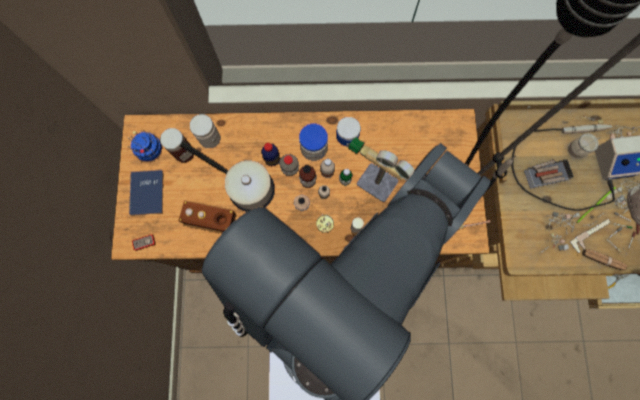

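The punch hangs nearly upright between the pads, with its ball at about (322,213) and foot at (320,250). The arm clears the stand in the top view. Next I'll check the tilt, the pot height and the side-camera bias.

Run:
```python
from h import *
from scipy.optimize import least_squares
import cv2
print("ball",ray("side",240+244.5/3,130+247/3,.247),"foot",ray("side",240+241/3,130+357/3,.159))
print("dots side",[ray("side",290+(u-400)/6,135+(v-255)/6,.045) for u,v in((580,432),(478,425),(549,346),(560,313))])
def proj(n,p):
    c=bot.camera_info(n);E=np.array(c["extrinsics"]);q=E[:3,:3].T@(p-E[:3,3]);return np.array([c["fx"]*q[0]/q[2]+c["cx"],c["fy"]*q[1]/q[2]+c["cy"]])
r=least_squares(lambda p:np.r_[proj("top",p)-[246,181],proj("side",p)-[347.3,152]],[.45,.2,.1]);print("knob",r.x,r.fun)
print(proj("side",np.array([.3813,.3045,.045])),proj("top",np.array([.3813,.3045,.045])))
```

```text
ball [ 0.3642 -0.2543  0.247 ] foot [ 0.3604 -0.2551  0.159 ]
dots side [array([0.4078, 0.271 , 0.045 ]), array([0.3541, 0.2854, 0.045 ]), array([0.3996, 0.3708, 0.045 ]), array([0.4095, 0.4109, 0.045 ])]
knob [0.4828 0.2185 0.1114] [-0.0255 -1.3411 -1.313   0.4214]
[310.9535 159.9402] [220.573  218.6016]
```

Call:
arm_command --pt "0 0 0.02 0.01 0" --pt "0 0 0.06 0.01 0" --pt "0 0 0.1 0.01 0" --pt "0 0 0.14 0.01 0" --pt "0 0 0.18 0.01 0" --pt "0 0 0.22 0.01 0" --pt "0 0 0.26 0.01 0" --pt "0 0 0.28 0.01 0"

```text
clock: 4.8
position: [0.3602, 0.0263, 0.2144]
orientation: [-0.001, 0.641, 0.768, -0.0]
contact_force: [1.4, -0.1, -2.7]
opening: 0.0207
grasp_force: 59.0
```

Call:
arm_command --pt "0 0 0.03 0 0" --pt "0 0.0 0.07 0 0" --pt "0 0.0 0.11 0 0" --pt "0 0.005 0.15 0 0" --pt "0 0.01 0.19 0 0" --pt "0 0.015 0.23 0 0" --pt "0 0.02 0.26 0 0" --pt "0 0.025 0.278 0 0"

```text
clock: 5.6
position: [0.3856, 0.3039, 0.2138]
orientation: [-0.0, 0.641, 0.768, -0.001]
contact_force: [-0.5, -0.9, -1.7]
opening: 0.0208
grasp_force: 59.0
```

Call:
arm_command --pt "0 0 0 -0.03 0" --pt "0 0 0 -0.06 0" --pt "0 0 0 -0.09 0" --pt "0 0 0 -0.1 0" --pt "0 0 0 -0.1 0" --pt "0 0 0 -0.1 0"

```text
clock: 6.2
position: [0.3866, 0.3023, 0.1161]
orientation: [0.0, 0.641, 0.767, 0.0]
contact_force: [-0.7, 0.0, -1.0]
opening: 0.0209
grasp_force: 59.1
```

Run:
```python
from h import *
import cv2
s=bot.get_image("side")
cv2.imwrite("pics/a3.png",cv2.resize(s[95:195,265:365],(600,600),interpolation=2))
x=bot.state();print(x["position"],x["opening"],x["grasp_force"],x["contact_force"],x["clock"])
```

```text
[0.3868 0.3024 0.1165] 0.02120142217994625 59.08971548080444 [ 0.1346  0.4526 -1.6487] 6.25
```

View pics/a3.png

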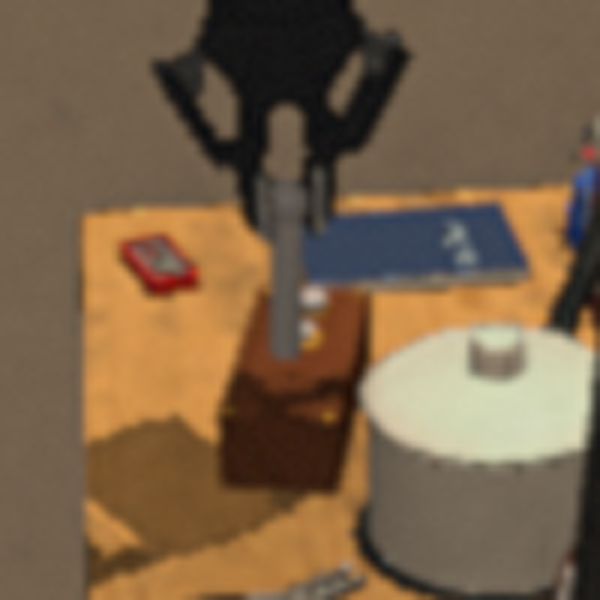

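The foot hangs just over the stand at about (312.5,153.5), close in front of the filled holes.

Run:
```python
from h import *
for v in (152.5,153.5): print(ray("side",312.5,v,.071))
for p in((313.3,160.5),(312.8,159.8)): print(ray("side",*p,.045))
```

```text
[0.3873 0.3064 0.071 ]
[0.3867 0.2996 0.071 ]
[0.3886 0.2998 0.045 ]
[0.3874 0.3047 0.045 ]
```

Call:
arm_command --pt "0 0 0 -0.01 0" --pt "0 0 0 -0.02 0" --pt "0 0 0 -0.028 0" --pt "0 0 0 -0.033 0" --pt "0 0 0 -0.036 0" --pt "0 0 0 -0.036 0"

```text
clock: 6.85
position: [0.386, 0.302, 0.079]
orientation: [-0.0, 0.641, 0.767, -0.0]
contact_force: [-0.2, -0.5, -2.9]
opening: 0.021
grasp_force: 59.1
```

No contact yet, so I'll keep lowering.

Call:
arm_command --pt "0 0 0 -0.004 0" --pt "0 0 0 -0.008 0" --pt "0 0 0 -0.012 0" --pt "0 0 0 -0.015 0" --pt "0 0 0 -0.015 0"

```text
clock: 7.35
position: [0.3859, 0.3019, 0.0639]
orientation: [-0.0, 0.641, 0.767, -0.0]
contact_force: [0.7, -0.2, -2.4]
opening: 0.0208
grasp_force: 59.1
```

Call:
arm_command --pt "0 0 0 -0.003 0" --pt "0 0 0 -0.005 0" --pt "0 0 0 -0.007 0" --pt "0 0 0 -0.007 0"

```text
clock: 7.75
position: [0.3861, 0.302, 0.0571]
orientation: [-0.0, 0.641, 0.767, -0.0]
contact_force: [1.1, -0.1, -2.7]
opening: 0.0208
grasp_force: 59.1
```

Run:
```python
from h import *
import cv2
s=bot.get_image("side")
cv2.imwrite("pics/a4.png",cv2.resize(s[110:190,275:355],(600,600),interpolation=2))
x=bot.state();print(x["position"],x["opening"],x["grasp_force"],x["contact_force"],x["clock"])
```

```text
[0.3861 0.302  0.0572] 0.020728815916513776 59.08626616001129 [-0.4543  0.5689 -1.1947] 7.8
```

View pics/a4.png

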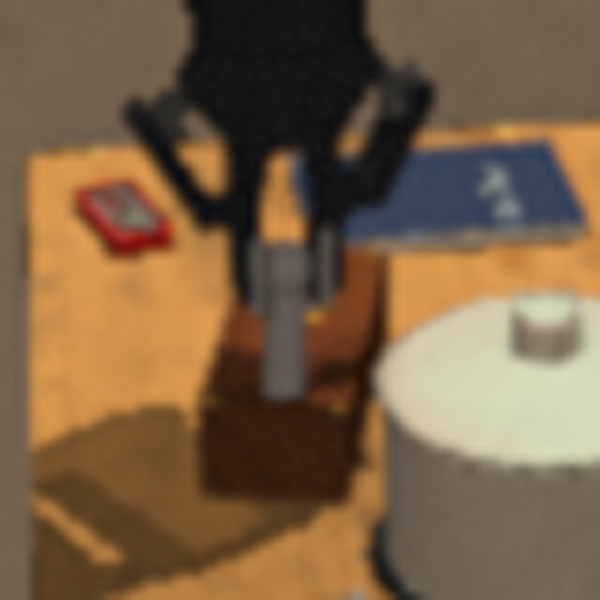

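The visible length of the punch has shortened from about 29 px to 21 px, so some 30 mm is hidden in the hole. It is cut off at the mouth lip at about (312.7,163). Only about 1 mm should be left, so I'll set it down and release.

Call:
arm_command --pt "0 0 0 -0.001 0" --pt "0 0 0 -0.002 0" --pt "0 0 0 -0.002 0"

```text
clock: 8.1
position: [0.3869, 0.3026, 0.0564]
orientation: [0.0, 0.641, 0.767, 0.001]
contact_force: [-1.6, 0.2, 10.6]
opening: 0.021
grasp_force: 60.2
```

Call:
arm_command --pt "30 0 0 0 0" --pt "40 0 0 0 0" --pt "55 0 0 0 0" --pt "60 0 0 0 0" --pt "60 0 0 0 0" --pt "60 0 0 0 0" --pt "60 0 0 0 0"

```text
clock: 8.8
position: [0.3862, 0.302, 0.0554]
orientation: [-0.0, 0.641, 0.767, -0.0]
contact_force: [0.3, -0.3, -0.0]
opening: 0.051
grasp_force: 0.0
```

Call:
arm_command --pt "60 0 0 0.02 0" --pt "60 0 0 0.05 0" --pt "60 0 0 0.09 0" --pt "60 0 0 0.13 0" --pt "60 0 0 0.17 0" --pt "60 0 0 0.2 0" --pt "60 0 0 0.2 0"

```text
clock: 9.5
position: [0.3876, 0.303, 0.2594]
orientation: [0.001, 0.641, 0.767, 0.003]
contact_force: [0.2, 0.4, -1.1]
opening: 0.0513
grasp_force: 0.0
```

Call:
arm_command --pt "60 0 -0.04 0 0" --pt "60 0 -0.08 0 0" --pt "60 0 -0.12 0 0" --pt "60 0 -0.16 0 0" --pt "60 0 -0.2 0 0" --pt "60 0 -0.24 0 0" --pt "60 0 -0.25 0 0" --pt "60 0 -0.25 0 0"

```text
clock: 10.3
position: [0.386, 0.0511, 0.2549]
orientation: [-0.0, 0.642, 0.766, -0.0]
contact_force: [-0.1, 0.6, 1.2]
opening: 0.0517
grasp_force: 0.0
```

Run:
```python
from h import *
import cv2
s=bot.get_image("side");t=bot.get_image("top")
cv2.imwrite("pics/a5.png",np.hstack([cv2.resize(s[110:360,270:370],(200,500)),cv2.resize(s[120:190,280:350],(500,500),interpolation=2)]))
cv2.imwrite("pics/t5.png",cv2.resize(t[170:250,160:260],(600,480),interpolation=2))
x=bot.state();print(x["position"],x["opening"],x["grasp_force"],x["contact_force"],x["clock"])
```

```text
[0.3861 0.0526 0.255 ] 0.05117374953028501 0.0 [ 0.0541  0.1993 -0.1666] 10.4
```

View pics/a5.png

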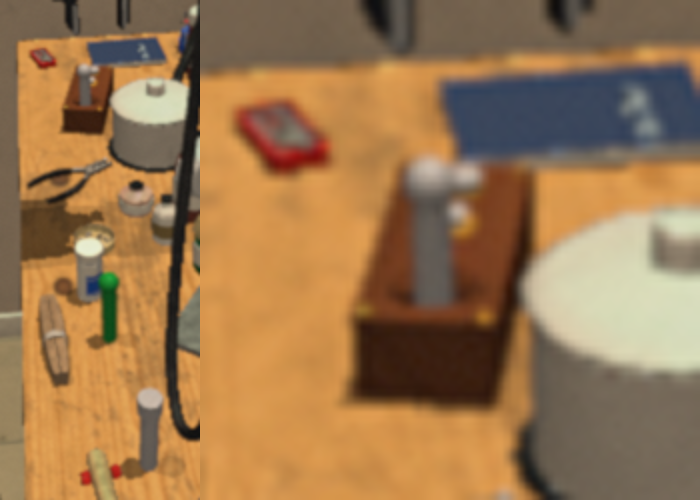

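View pics/t5.png

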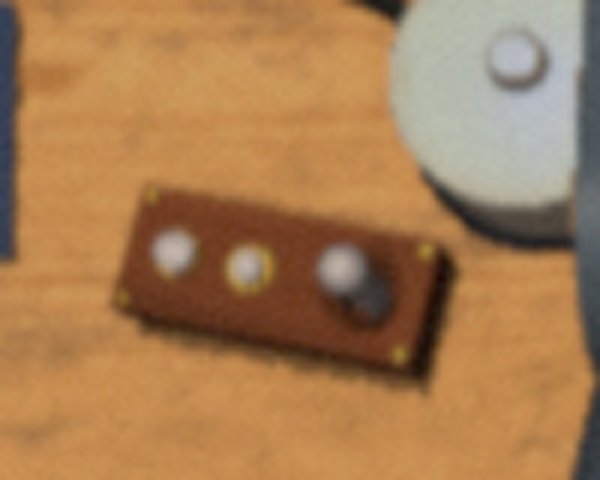

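The ball punch stands in the hole, with its ball at (312,145) in the side view and (217,215) in the top view. The flat punch has not moved. A quick check of depth and lean before handing in.

Run:
```python
from h import *
for z in (.098,.108): print(ray("side",311.9,144.9,z),ray("top",217.2,214.7,z))
print(bot.hand_in())
```

```text
[0.3862 0.3073 0.098 ] [0.3822 0.3023 0.098 ]
[0.385  0.2877 0.108 ] [0.38   0.2998 0.108 ]
the job is handed in; nothing more can be done
None
```

The ball-headed punch stands upright in the empty hole, foot on the hole's floor as far as force and images show; the flat-headed punch was untouched, and I handed the job in at about 10.4 s of robot time (no verdict was returned).

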